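# Drop the stem-hole template onto its locating pins and latch it

## Task

In this florist's workshop the green drilling template lies tilted on top of the two brass locating pins of the wooden jig. With the fingertips nudge it sideways between the guide rails, towards the robot's right, until its two outer holes drop over the pins and it lies flat on the bed, then push the red-knobbed latch round until it points straight across the template. Do not lift the template at any time, and leave the other things on the table where they are.

Things in the scene. Friction and masses are not known exactly. Their poses are not given: they have to be found in the camera images.
- jig: Fixed wooden jig; origin under it on the table, x across the rails, away from the robot at yaw 0, y along them. Bed 180 mm (x) by 320 mm (y -155 to +165), top 18 mm above the table. Pale guide rails over its whole length, at x 66.5 to 88.5 mm either side, rise 15 mm above the bed; ends open. The template slides between them with 1.5 mm play a side.
- template: Loose green plate, 130 (x) by 180 (y) by 12 mm, 0.2 kg; origin: centre of its underside. 14 mm holes at x = +-45, y = -10 mm fit the pins; three 21 mm holes on its middle line are for the drill. It starts between the rails, 35 to 70 mm too far to jig +y, lying on the pins, its +y edge down on the bed. Seated flat on the bed: origin at jig (0, -50, 18), +y edge at jig y = +40 mm.
- template_hole0 (a point): Centre of the template's hole at x = +45 mm (far from the robot), on the plate's upper face; belongs on pin_far.
- template_hole1 (a point): Centre of the template's hole at x = -45 mm (nearer the robot), on the plate's upper face; belongs on pin_near.
- pin_far (a point): Top of the brass pin at jig (+45, -60) mm; domed, 10 mm diameter, stands 7 mm above the bed.
- pin_near (a point): Top of the brass pin at jig (-45, -60) mm; the same size.
- latch (a joint): Angle of the flat steel latch on the robot-side rail. 0: it points along jig +y, over its rail; positive is clockwise from above, towards the template; 1.57: along jig +x, straight across it. Stops at -0.7 and 1.6; starts at -0.5 to 0 (leaning outward); friction holds it (1 N at the knob). Bar 14 mm wide, 8 thick, underside 3.5 mm above the seated template.
- latch_pivot (a point): Pivot of the latch, at jig (-77.5, -30) mm, 37.5 mm above the table.
- latch_knob (a point): Top centre of the upright red knob near the latch's free end, 55 mm from the pivot; 13 mm diameter, rises 22 mm from the bar (41 to 63.5 mm above the table).
- twine: Spool of brown twine standing on the table, 72 mm diameter, 80 mm high; origin under its centre. Leave alone.
- wire: Spool of green wire standing on the table, 60 mm diameter, 62 mm high; origin under its centre. Leave alone.
- reel: Small green thread reel standing on the table, 28 mm diameter, 38 mm high; origin under its centre. Leave alone.
- secateurs: Orange-handled secateurs lying flat, 170 mm long, 20 mm high; origin under the pivot bolt. Leave alone.
- saucer: Terracotta bowl, 150 mm across, 38 mm high; origin under its centre. Leave alone.
- planter: White pot with bark sticks and flowers, 108 mm across, about 230 mm high with its hoop; origin under its centre. Leave alone.
- gluegun: Black glue gun lying on its side, 200 mm long, 46 mm high; origin under its barrel. Leave alone.
- driver: Yellow-handled screwdriver lying flat, 170 mm long; origin under its middle. Leave alone.

How it is judged:
By the outcome, as a careful person would: the job done as asked, in the order asked, and still so for the second after the job is handed in, with the robot touching nothing.
It also fails if it takes over 53 s, if anything falls off the work surface, if the arm or the gripper's body presses on something with over 40 N, if the wrist force passes 120 N, or if a joint passes its speed limit or range.

## Robot

A 6-joint arm with a two-finger parallel gripper is mounted at the origin on the work surface. World frame = base frame: x ahead of the robot, y to its left, z up, the work surface at z = 0. Lengths are in m, angles in rad, forces in N, time in s.
With the tool pointing down it reaches from about 0.35 to 0.85 m from the base axis. Payload 8.1 kg.
Tool frame: the origin (TCP) lies at the very end of the fingers, on their centre line; the grasp point (between the pads) lies 19 mm behind it; z points along the fingers, y is the line along which they close (so a half turn about z gives the same grasp; the last joint's range is limited). The gripper opens to 85 mm and grips with 20 to 120 N. Pads are 22 mm wide; open, the fingers measure 114 mm over their backs; the gripper's body (76 mm by 85 mm) begins 54 mm behind the grasp point. The pads swing forward as they close: fully open they stand 13 mm farther back than shut.
Start: joints at [1.147, 0.13, 1.488, -0, 1.523, -0.085], TCP at [0.199, 0.566, 0.231] pointing down, gripper open.
Joint ranges: [-2.96, 2.96], [-0.89, 2.26], [0.02, 2.5], [-1.34, 4.48], [0, 2.73], [-2.66, 2.66]. Speed limits (rad/s): [2.39, 2.39, 2.79, 3.14, 3.14, 3.14].

## Interface

Orientations are given as a unit quaternion [w, x, y, z].
In Python, from cell import r gives the robot as it stands. Calls block until the motion is done:
- r.move_to(position, orientation): joint-space move of the TCP to a pose.
- r.move_straight(position, attitude=None, feed=0.15, until_force=None): straight line of the TCP; attitude=None keeps the orientation; feed is the mean speed in m/s. With until_force (N) it stops when the force on the tool has changed by that much, and returns True; else False.
- r.move_j(angles): joint-space move.
- r.grip(opening, grip_force=None): opening from 0.0 (shut) to 1.0 (fully open); grip_force is the grip in N (None keeps the last); returns when the fingers have stopped.
- r.dwell(seconds).
- r.inverse_kinematics(position, orientation): joint angles nearest the present ones, or None.
- r.get_image(name): name is "scene" or "top"; returns a dict with "img" (384x512x3 uint8, red, green, blue), "camera_matrix" (3x3 intrinsics, pixels), "origin" and "attitude" of the camera in the world. Camera axes: x right, y down, z forward; pixel columns grow to the right and rows downward; lengths in m; the calibration is good to about 2 mm. A picture is of the moment at which its call begins. There is no depth.
A pose or a line that the arm cannot do raises r.PlanningError and nothing moves.
- r.sign_off(): hands the job in; it is judged then, once.
Readings, each from a call of its own:
- r.current_t(): time.
- r.current_joint_positions(): joint angles.
- r.current_qvel(): joint speeds.
- r.current_joint_efforts(): joint torques, N m.
- r.current_eef_pos(): TCP position.
- r.current_orientation(): TCP orientation.
- r.current_ft_force(): force on the tool from outside, world axes, zero at the start.
- r.current_torque(): the same for the moment, N m.
- r.current_gripper_width(): opening from 0.0 (shut) to 1.0 (fully open).
- r.current_grasp_force(): force on a finger pad.
Only numpy, scipy, OpenCV 4.12 (cv2) and the standard library are available. Lean on these libraries where they do the work, as an engineer would, in place of code of your own. Each camera call takes 0.05 s, during which the arm holds its last target. There are 200 camera calls.

## Working session

There is one attempt and no reset: what is moved stays moved. The work goes in short steps, each a Python script; the robot and the scene stay as the last script left them, time stands still between calls to the robot, and variables do not carry over. Pictures are saved under pics/ and viewed, at most 10 in all, crops included, and the job is handed in when it is done.

```bash
ls; mkdir -p pics
python3 - <<'E'
from cell import r
import cv2,pickle
for n in("scene","top"):
    d=r.get_image(n);cv2.imwrite(f"pics/{n}0.png",d["img"][:,:,::-1]);pickle.dump(d,open(f"{n}0.pkl","wb"))
    print(n,d["camera_matrix"],d["origin"],d["attitude"])
print(r.current_t(),r.current_orientation())
E
```

```text
pics
scene [[382.09964153   0.         254.03900393]
 [  0.         382.09964153 191.63587722]
 [  0.           0.           1.        ]] [0.86977576 0.41392757 0.9551658 ] [-0.07777606  0.2866701   0.91542783 -0.2715935 ]
top [[360.59306591   0.         255.17807743]
 [  0.         360.59306591 191.19880323]
 [  0.           0.           1.        ]] [ 0.3403335  -0.03714833  1.08687319] [ 0.07219236 -0.69507394  0.71119459 -0.07656853]
0.1 [-2.25302231e-04  1.68573401e-01  9.85688730e-01 -8.27208267e-04]
```

View pics/top0.png

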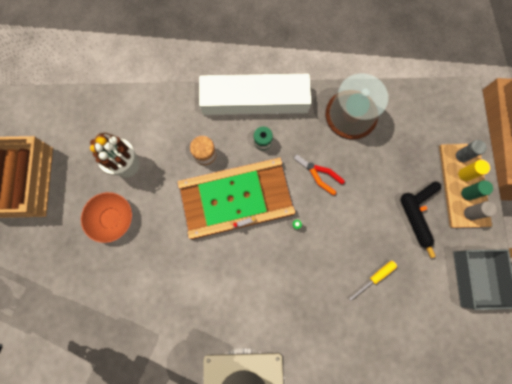

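View pics/scene0.png

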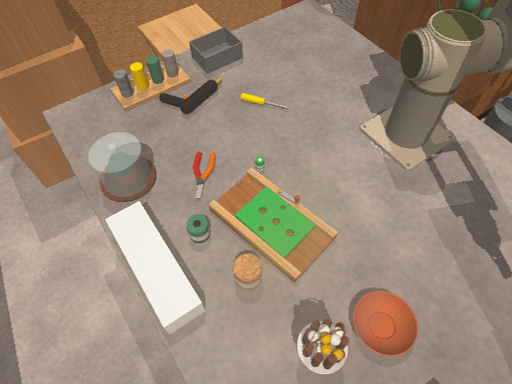

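The top view shows the robot at the bottom (x up, y left). The jig is centred near pixel (237,200), the green template spans columns 200–265, the red knob is at (236,226) and the reel at (297,225). In the scene view the knob is at (297,199).

```bash
cat > h.py <<'E'
import numpy as np,cv2
from scipy.spatial.transform import Rotation as R
def rot(q): return R.from_quat(np.roll(q,-1))
def ray(d,uv,z):
    uv=np.atleast_2d(np.asarray(uv,float)); K=d["camera_matrix"]
    v=np.c_[(uv-[K[0,2],K[1,2]])/[K[0,0],K[1,1]],np.ones(len(uv))]
    v=rot(d["attitude"]).apply(v); o=np.asarray(d["origin"])
    return o+v*((z-o[2])/v[:,2])[:,None]
def proj(d,P):
    p=rot(d["attitude"]).inv().apply(np.atleast_2d(P)-d["origin"]); p=p@np.asarray(d["camera_matrix"]).T
    return p[:,:2]/p[:,2:]
def tri(d1,u1,d2,u2):
    A=[];b=[]
    for d,u in((d1,u1),(d2,u2)):
        o=np.asarray(d["origin"]);v=ray(d,u,0)[0]-o;v/=np.linalg.norm(v)
        M=np.eye(3)-np.outer(v,v);A.append(M);b.append(M@o)
    return np.linalg.lstsq(np.vstack(A),np.hstack(b),rcond=None)[0]
def hsv(d): return cv2.cvtColor(np.ascontiguousarray(d["img"]),cv2.COLOR_RGB2HSV)
def blobs(d,lo,hi,roi,amin=4):
    m=cv2.inRange(hsv(d),np.array(lo),np.array(hi)); k=np.zeros_like(m);x0,y0,x1,y1=roi;k[y0:y1,x0:x1]=m[y0:y1,x0:x1]
    c,_=cv2.findContours(k,cv2.RETR_EXTERNAL,cv2.CHAIN_APPROX_NONE)
    n,l,s,ce=cv2.connectedComponentsWithStats(k)
    return sorted([(s[i,4],ce[i].round(1)) for i in range(1,n) if s[i,4]>=amin],key=lambda t:-t[0]),max(c,key=cv2.contourArea) if c else None,k
E
python3 - <<'E'
import pickle
from h import *
t=pickle.load(open("top0.pkl","rb"));s=pickle.load(open("scene0.pkl","rb"))
for n,d,roi in(("top",t,(170,150,310,245)),("scene",s,(200,160,345,285))):
    x0,y0,x1,y1=roi
    H=hsv(d)
    print(n,"knob",blobs(d,(0,150,80),(6,255,255),roi)[0][:3],blobs(d,(172,150,80),(180,255,255),roi)[0][:3])
    b,c,k=blobs(d,(45,120,80),(75,255,255),roi,20);print("green",b[:3],cv2.boxPoints(cv2.minAreaRect(c)).round(1).tolist())
    cr=d["img"][y0:y1,x0:x1,::-1]
    cv2.imwrite(f"pics/{n}1.png",cv2.resize(cr,None,fx=5,fy=4.75 if 0 else 5,interpolation=cv2.INTER_CUBIC)[:600,:800])
for p in((220,167),(240,180),(190,210),(275,190),(235,222),(245,222),(250,223)): print(p,hsv(t)[p[1],p[0]])
E
```

```text
top knob [(np.int32(13), array([234.8, 224.5]))] []
green [(np.int32(2489), array([231.8, 197.8])), (np.int32(34), array([296.6, 224.7]))] [[197.10000610351562, 184.3000030517578], [256.29998779296875, 170.0], [266.29998779296875, 211.3000030517578], [207.10000610351562, 225.60000610351562]]
scene knob [(np.int32(10), array([296.8, 197. ]))] []
green [(np.int32(2626), array([274.1, 220.8])), (np.int32(32), array([259.2, 162.4]))] [[233.89999389648438, 215.3000030517578], [262.5, 181.3000030517578], [313.70001220703125, 224.39999389648438], [285.1000061035156, 258.3999938964844]]
(220, 167) [18 46 94]
(240, 180) [ 66 190 199]
(190, 210) [ 13 180 176]
(275, 190) [ 13 182 179]
(235, 222) [  9 171 221]
(245, 222) [  9  21 192]
(250, 223) [ 14 103 139]
```

View pics/top1.png

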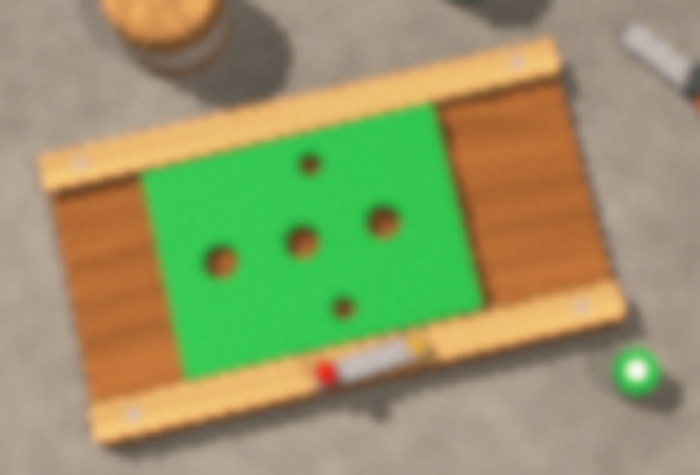

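The crop shows the far and near pale rails clearly. The rail outer corners sit at about (40,155), (555,38), (95,443) and (628,312). The template's outer holes are at (310,163) and (343,307), the knob is at (326,373) and the pivot is near (418,345).

```bash
cat >> h.py <<'E'
def fit(P,Q):  # rigid 2D: Q = c + R(yaw) P
    a,b=P-P.mean(0),Q-Q.mean(0); y=np.arctan2((a[:,0]*b[:,1]-a[:,1]*b[:,0]).sum(),(a*b).sum())
    M=np.array([[np.cos(y),-np.sin(y)],[np.sin(y),np.cos(y)]]); return Q.mean(0)-M@P.mean(0),y,M
E
python3 - <<'E'
import pickle
from h import *
t=pickle.load(open("top0.pkl","rb"));s=pickle.load(open("scene0.pkl","rb"))
crop=lambda p:(np.array(p,float)+.5)/5-.5+[170,150]
J=np.array([[88.5,165],[88.5,-155],[-88.5,-155],[66.5,165],[66.5,-155],[-66.5,165],[-66.5,-155]])/1e3
pix=crop([[40,155],[555,38],[628,312],[50,190],[563,75],[92,405],[617,282]])
Q=ray(t,pix,.033)[:,:2]
c,y,M=fit(J,Q);print("jig",c,y,"res mm",((c+J@M.T-Q)*1e3).round(1).tolist())
inv=lambda w:((np.asarray(w)[...,:2]-c)@M*1e3).round(1)
h=ray(t,crop([[310,163],[343,307]]),.034);print("holes jig",inv(h).tolist())
e=ray(t,crop([[143,172],[186,380]]),.030);print("+y edge",inv(e).tolist())
k=tri(t,(234.8,224.5),s,(296.8,197));print("knob tri",k,inv(k),"pivot",inv(ray(t,crop([[418,345]]),.0415)))
print("reel",inv(ray(t,(296.6,224.7),.038)),"twine",inv(ray(t,(202,147),.08)))
v=inv(k)-[-77.5,-30];print("latch",np.arctan2(v[0],v[1]),np.hypot(*v))
# cross check in scene view
print(proj(s,np.c_[c+J@M.T,np.full(len(J),.033)]).round(1).tolist())
np.savez("jig.npz",c=c,y=y)
x0,y0,x1,y1=200,160,345,285
im=cv2.resize(s["img"][y0:y1,x0:x1,::-1],None,fx=4.7,fy=4.7,interpolation=cv2.INTER_CUBIC)
for p in proj(s,np.c_[c+J@M.T,np.full(len(J),.033)]): cv2.circle(im,tuple(int(a) for a in (p-[x0,y0]+.5)*4.7),3,(255,0,0),1)
cv2.imwrite("pics/s2.png",im)
E
```

```text
jig [0.55147279 0.00633385] 0.21094461177465648 res mm [[-0.1, 0.2], [0.4, -0.3], [-2.9, -0.7], [0.1, 2.1], [2.5, -1.0], [-0.7, 1.4], [0.6, -1.8]]
holes jig [[45.9, 8.0], [-43.8, 8.1]]
+y edge [[64.7, 106.9], [-64.1, 107.5]]
knob tri [0.46463481 0.01388696 0.05867064] [-83.3  25.6] pivot [[-77.  -29.5]]
reel [[-123.3 -148.6]] twine [[158.1  68.9]]
latch -0.10394060941584952 55.90169943749474
[[294.9, 277.2], [207.9, 202.8], [251.2, 165.8], [300.5, 271.1], [213.6, 197.9], [332.5, 236.3], [246.1, 170.2]]
```

View pics/s2.png

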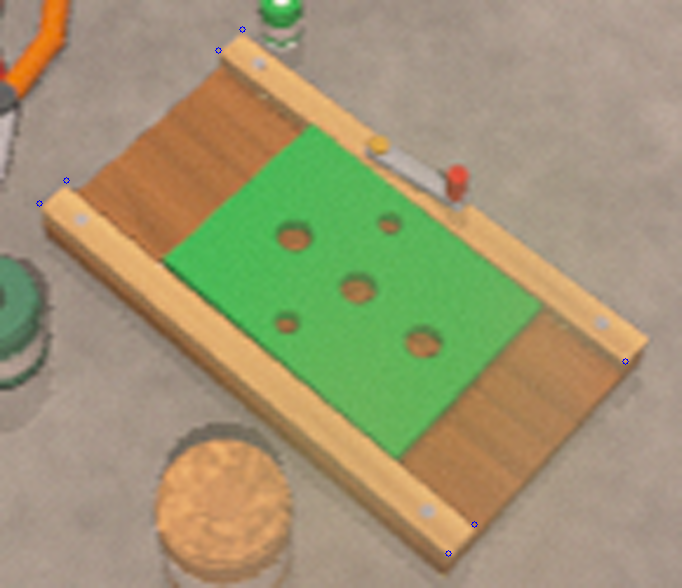

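The scene view agrees to within about 1.6 px (4 mm), shifted toward that camera, so I split the difference. The template +y edge is at jig y≈107 mm and the latch is at about -0.1 rad. Next is the nudge.

```bash
python3 - <<'E'
import numpy as np
z=np.load("jig.npz");np.savez("jig.npz",c=z["c"]+[.0011,.0014],y=z["y"])
E
cat >> h.py <<'E'
try:
    _z=np.load("jig.npz");C,Y=_z["c"],float(_z["y"])
    MJ=np.array([[np.cos(Y),-np.sin(Y)],[np.sin(Y),np.cos(Y)]])
except OSError: pass
def W(x,y,z): return list(C+MJ@[x/1e3,y/1e3])+[z/1e3]
def INV(w): return (np.asarray(w)[...,:2]-C)@MJ*1e3
def Q(phi):  # tool down, closing axis (tool y) at jig angle phi from jig x
    a=Y+phi;u=np.array([np.cos(a),np.sin(a),0]);zz=np.array([0,0,-1.])
    return list(np.roll(R.from_matrix(np.c_[np.cross(u,zz),u,zz]).as_quat(),1))
E
python3 - <<'E'
from cell import r
from h import *
p=np.array(r.current_eef_pos());r.move_straight(list(p[:2])+[.33],feed=.3)
r.grip(0.0)
best=min((q for q in(Q(0),Q(np.pi)) if r.inverse_kinematics(W(0,140,200),q) is not None),key=lambda q:abs(r.inverse_kinematics(W(0,140,200),q)[5]))
print(Q(0)==best,r.inverse_kinematics(W(0,140,200),best))
r.move_to(W(0,138,330),best)
r.move_straight(W(0,138,60),feed=.2)
r.move_straight(W(0,138,22),feed=.06,until_force=8)
print(INV(r.current_eef_pos()),r.current_eef_pos()[2],r.current_ft_force(),r.current_t())
d=r.get_image("top");cv2.imwrite("pics/a.png",cv2.resize(d["img"][150:245,150:310,::-1],None,fx=5,fy=5))
E
```

```text
True [ 1.75218117e-01 -7.42605349e-03  1.68897860e+00 -4.44089210e-16
  1.46004010e+00 -3.57264949e-02]
[1.30095510e-01 1.37989218e+02] 0.022063429381608324 [-0.13644341 -0.59363939  0.91589749] 5.55
```

View pics/a.png

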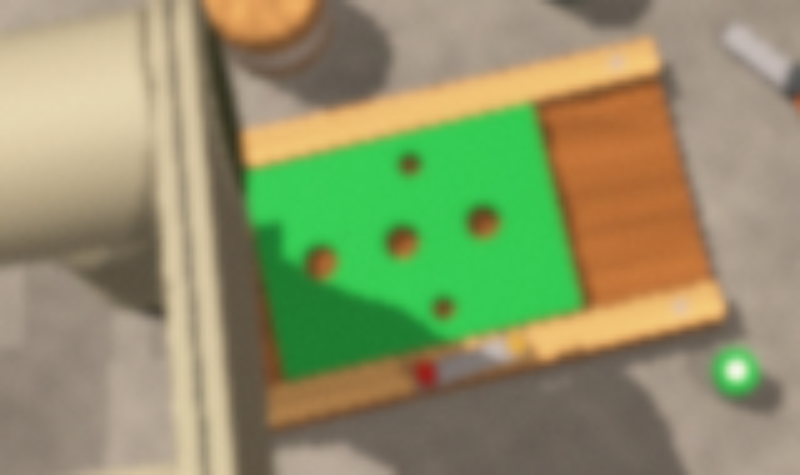

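The template is undisturbed, with holes at (410,163) and (443,307). The fingers are down on the bed behind its +y edge, so I'm pushing now.

Run:
```python
from cell import r
from h import *
def st(m): print(m,INV(r.current_eef_pos()).round(1),np.round(MJ.T@np.array(r.current_ft_force())[:2],2),round(r.current_t(),2))
print(r.move_straight(W(0,64,22),feed=.06,until_force=12));st("a")
print(r.move_straight(W(0,46,22),feed=.02,until_force=6));st("b")
d=r.get_image("scene");cv2.imwrite("pics/b.png",cv2.resize(d["img"][150:290,195:350,::-1],None,fx=4,fy=4))
```

```text
False
a [-0.2 64.1] [-0.72 -0.7 ] 6.98
True
b [-0.3 49.9] [1.43 1.56] 7.69
```

View pics/b.png

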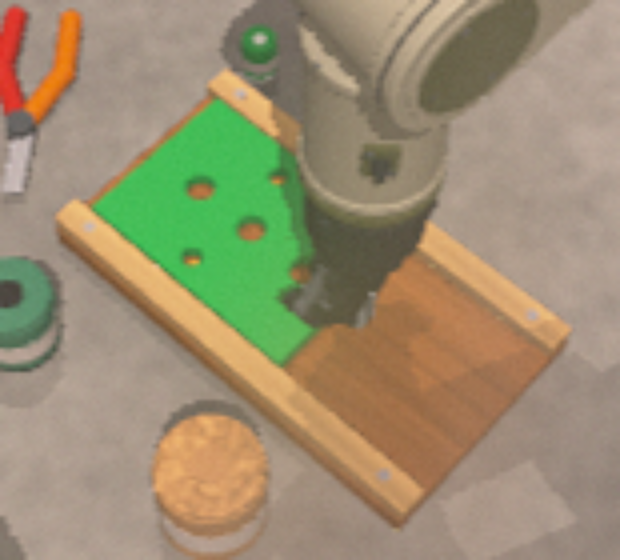

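The push stopped on force with the tip at jig y=49.9 mm, putting the plate edge at about 39 mm. The plate looks flat, with the brass pins showing in the outer holes at (192,258) and (278,177). Next I back off and check, then sweep the latch from the robot side.

Run:
```python
from cell import r
from h import *
pos=lambda a,g,z=49:W(-77.5+55*np.sin(a)-g*np.cos(a),-30+55*np.cos(a)+g*np.sin(a),z)
r.move_straight(W(0,62,22),feed=.1)
r.move_straight(W(0,62,120),feed=.25)
a=-.1
r.move_to(pos(a,38,120),Q(np.pi/2-a))
d=r.get_image("scene")
d2=r.get_image("top")
r.move_straight(pos(a,38),feed=.12,until_force=8)
for a in np.linspace(-.1,1.3,8):
    f=r.move_straight(pos(a,17.5),Q(np.pi/2-a),feed=.08,until_force=12)
    print(round(a,2),f,INV(r.current_eef_pos()).round(1),np.round(r.current_ft_force(),1),round(r.current_t(),1))
    if f: break
e=r.get_image("scene")
im=[cv2.resize(x["img"][155:285,200:345,::-1],None,fx=2.7,fy=2.7,interpolation=cv2.INTER_CUBIC) for x in(d,e)]
cv2.imwrite("pics/c.png",np.hstack(im))
```

```text
-0.1 False [-100.    22.9] [ 0.4  0.2 -0.5] 11.4
0.1 False [-89.7  26.5] [ 0.4 -0.1  0.5] 11.7
0.3 False [-78.3  27.6] [-0.  -1.   0.3] 12.1
0.5 False [-66.8  26.6] [-0.7  0.1 -0. ] 12.4
0.7 False [-55.8  23.3] [0.4 0.7 0.2] 12.8
0.9 False [-45.6  18. ] [ 0.3 -1.  -0.9] 13.1
1.1 False [-36.8  10.6] [-0.7  0.3  0.8] 13.5
1.3 False [-29.5   1.7] [-0.1 -0.9 -0.8] 13.8
```

View pics/c.png

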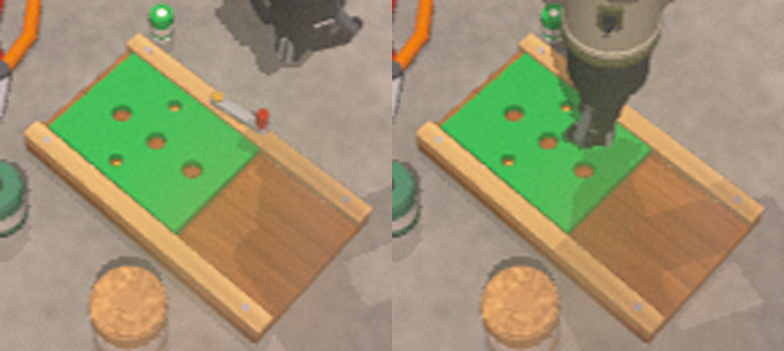

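On the left the template lies flat, with brass visible in both outer holes at (115,160) and (175,105). On the right the finger is over the template and hides the latch. I'll finish the arc, withdraw and check.

Run:
```python
from cell import r
from h import *
import pickle
pos=lambda a,g,z=49:W(-77.5+55*np.sin(a)-g*np.cos(a),-30+55*np.cos(a)+g*np.sin(a),z)
for a in(1.45,1.57):
    print(r.move_straight(pos(a,17.5),Q(np.pi/2-a),feed=.06,until_force=8),INV(r.current_eef_pos()).round(1),np.round(r.current_ft_force(),1))
r.move_straight(pos(1.57,35),feed=.1)
r.move_straight(pos(1.57,35,150),feed=.25)
r.move_to(W(0,230,250),Q(0))
ims=[]
for n,(x0,y0,x1,y1) in(("scene",(200,155,345,285)),("top",(170,150,315,280))):
    d=r.get_image(n);pickle.dump(d,open(n+"9.pkl","wb"))
    ims.append(cv2.resize(d["img"][y0:y1,x0:x1,::-1],(400,int((y1-y0)*400/(x1-x0))),interpolation=cv2.INTER_CUBIC))
    print(n,blobs(d,(0,150,80),(6,255,255),(x0,y0,x1,y1))[0][:3])
cv2.imwrite("pics/d.png",np.hstack(ims));print(r.current_t())
```

```text
False [-25.2  -5.8] [-0.3 -0.3  0.1]
False [-22.7 -12.3] [-0.8 -0.3 -0.2]
scene [(np.int32(11), array([267. , 199.4]))]
top [(np.int32(8), array([248.9, 200.1]))]
16.4083
```

View pics/d.png

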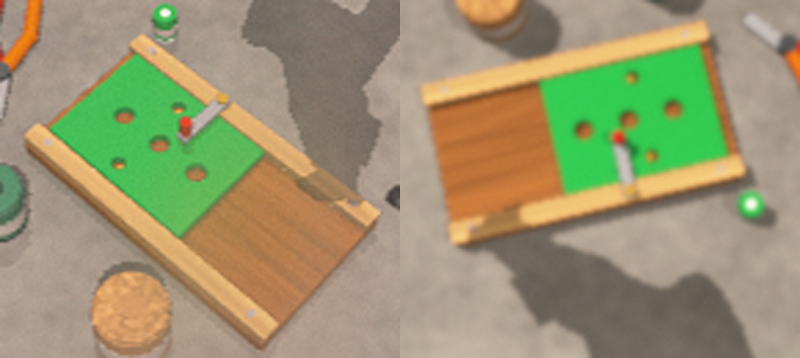

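The latch now lies across the template, with the knob at (185,126) in the left view and (618,137) in the right one. I'll work out its angle and check the template position.

Run:
```python
import pickle
from h import *
s,t=pickle.load(open("scene9.pkl","rb")),pickle.load(open("top9.pkl","rb"))
k=tri(t,(248.9,200.1),s,(267,199.4))
def ang(p): v=INV(p)-[-77.5,-30];return np.arctan2(*v).round(3),np.hypot(*v).round(1)
print(k,INV(k),"tri",ang(k))
for n,d,u,roi,wood in(("top",t,(248.9,200.1),(215,150,305,225),0),("scene",s,(267,199.4),(205,155,310,260),0)):
    K=ray(d,u,.058)[0];print(n,"knob jig",INV(K),ang(K))
    b,_,m=blobs(d,(14,140,140),(28,255,255),roi,2)
    for a,c in b[:9]:
        if a<60: print("  brass/pale",a,c,INV(ray(d,c,.026)[0]).round(1),"z41:",INV(ray(d,c,.0415)[0]).round(1))
    _,c,_=blobs(d,(45,120,60),(80,255,255),roi,20)
    print("  green box",INV(ray(d,cv2.boxPoints(cv2.minAreaRect(c)),.030)).round(1).tolist())
```

```text
[ 0.53539472 -0.02800786  0.05607482] [-24.28101718 -31.35264308] tri (np.float64(1.596), np.float64(53.2))
top knob jig [-25.13735822 -30.45939402] (np.float64(1.58), np.float64(52.4))
  brass/pale 53 [285.2 187.9] [  -8.1 -146.5] z41: [ -11.1 -144.3]
  brass/pale 14 [253.  193.8] [ -3.3 -47.8] z41: [ -6.4 -47.1]
  brass/pale 11 [268.5 190. ] [ -2.7 -95.9] z41: [ -5.8 -94.5]
  brass/pale 11 [236.5 197.7] [-3.5  3. ] z41: [-6.6  3. ]
  brass/pale 10 [253.5 218.8] [-77.1 -31.8] z41: [-79.2 -31.3]
  brass/pale 7 [216.6 179.3] [65.9 49.1] z41: [61.7 48.4]
  brass/pale 5 [279.2 164.6] [  66.9 -146.8] z41: [  62.7 -144.6]
  green box [[63.3, 38.9], [64.6, -144.5], [-64.8, -141.5], [-64.9, 37.5]]
scene knob jig [-22.96048636 -31.45311588] (np.float64(1.597), np.float64(54.6))
  brass/pale 14 [257.5 207.4] [ -0.1 -46.2] z41: [  6.5 -39.9]
  brass/pale 13 [270.9 218.1] [-0.3  4.5] z41: [6.3 9.9]
  brass/pale 10 [280.  190.2] [-86.7 -37.9] z41: [-78.6 -31.7]
  brass/pale 7 [222. 218.] [ 91.9 -95. ] z41: [ 96.9 -87.9]
  brass/pale 7 [242.7 214.6] [ 45.  -60.5] z41: [ 50.8 -54. ]
  brass/pale 6 [240.5 180.5] [ -33.1 -145.7] z41: [ -26.  -137.8]
  brass/pale 6 [240.5 234. ] [ 92.  -22.9] z41: [ 97.1 -17. ]
  green box [[65.3, -140.6], [-74.1, -164.0], [-64.6, 37.4], [65.0, 48.9]]
```

Relative to the measured pivot, the latch is at about 1.57 rad. The plate edges are at seated values, and in the left view the brass pin centre falls at jig (45,-60.5) mm.

```bash
python3 -c "
from cell import r
print(r.sign_off(),r.current_t())"
```

```text
the job is handed in; nothing more can be done
the job is handed in; nothing more can be done
```

I handed the job in with the template seated flat over both pins and the latch straight across it (about 1.57 rad by camera); the last clock reading was 16.4 s, before sign-off, and no verdict was returned.

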